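# Sort the labware left on the analyser bench

### The job

Clear up the bench: put the two tall sample pots upright in the pot rack, one in each well, lay the two slide boxes flat with their lids up in the slide tray, one in each lane, and stand the squat jar upright in the round dish. Do not knock any pot or the jar over on the way, and leave the tip box and the tube rack where they are.

Things in the scene. Friction and masses are not known exactly. Their poses are not given: they have to be found in the camera images.
- pot1_center (a point): upright capped sample pot, white cylinder with paper band and grey screw cap; 80 mm tall, body 32 mm and cap (top 16 mm) 34 mm in diameter, about 60 g, stands on its flat base. Taller and slimmer than the jar. One of two alike. The point is its centre, 40 mm above its base; z is up.
- pot2_center (a point): upright capped sample pot, white cylinder with paper band and grey screw cap; 80 mm tall, body 32 mm and cap (top 16 mm) 34 mm in diameter, about 60 g, stands on its flat base. Taller and slimmer than the jar. The other of two alike. The point is its centre, 40 mm above its base; z is up.
- slidebox1_center (a point): microscope-slide box, white lower part, grey lid, a plain closed oblong box 84 mm long (its x) by 28 mm wide (its y) by 40 mm high (its z, up), about 90 g, lies at any yaw. Grip it across its 28 mm width. One of two alike. The point is its centre, 20 mm above its underside.
- slidebox2_center (a point): microscope-slide box, white lower part, grey lid, a plain closed oblong box 84 mm long (its x) by 28 mm wide (its y) by 40 mm high (its z, up), about 90 g, lies at any yaw. Grip it across its 28 mm width. The other of two alike. The point is its centre, 20 mm above its underside.
- jar_center (a point): squat round jar, white with a grey lid, 48 mm tall, body 56 mm and lid (top 14 mm) 58 mm in diameter, about 120 g, stands upright. The point is its centre, 24 mm above its base; z is up.
- pot_rack: rack for sample pots: orange plastic, fixed to the bench, 62 mm (x) by 132 mm (y), rim 24 mm above the bench. It has two square wells, each 54 by 54 mm with its floor 4 mm above the bench, side by side along y, parted by a rib 16 mm thick: their centres lie at y = +35 mm and -35 mm. One pot stands in each. The two deep square wells tell it from the slide tray. Origin under its centre at bench height; z is up.
- slide_tray: tray for slide boxes: orange plastic, fixed to the bench, shallow, 114 mm (x) by 120 mm (y), rim and rib 11 mm above the bench, floor 3 mm above it. Two oblong lanes, each 106 mm long (x) and 48 mm wide (y), parted by a rib 16 mm thick: their centres lie at y = +32 mm and -32 mm. One slide box lies in each, lengthwise along x. Hold the box by its upper part, so that the fingertips stay above the rim. Origin under its centre at bench height; z is up.
- jar_dish: dish for the jar: round, orange plastic, fixed to the bench, outer diameter 88 mm, inner 80 mm, rim 12 mm and floor 3 mm above the bench. Origin under its centre at bench height; z is up.
- tip_box: bystander, loose: box of pipette tips with yellow top, 85 by 120 by 62 mm, beyond the holders; leave it alone. Origin under its centre.
- tube_rack: bystander, loose: black rack of purple-capped blood tubes, 70 by 120 by 82 mm, beyond the holders; leave it alone. Origin under its centre.

How it is judged:
By the outcome, as a careful person would: the job done as asked, in the order asked, and still so for the second after the job is handed in, with the robot touching nothing.
It also fails if it takes over 128 s, if anything falls off the work surface, if the arm or the gripper's body presses on something with over 40 N, if the wrist force passes 120 N, or if a joint passes its speed limit or range.

### The arm

A 6-joint arm with a two-finger parallel gripper is mounted at the origin on the work surface. World frame = base frame: x ahead of the robot, y to its left, z up, the work surface at z = 0. Lengths are in m, angles in degrees, forces in N, time in s.
With the tool pointing down it reaches from about 0.375 to 0.9 m from the base axis. Payload 3.1 kg.
Tool frame: the origin (TCP) lies at the centre of the arm's flange, where the gripper is bolted on; the fingertips stand 182 mm ahead of it and the grasp point (between the pads) lies 164 mm ahead of it; z points along the fingers, y is the line along which they close (so a half turn about z gives the same grasp; the last joint's range is limited). The gripper opens to 87 mm and grips with 3 to 60 N. Pads are 19 mm wide; open, the fingers measure 117 mm over their backs; the gripper's body (75 mm by 190 mm) begins 51 mm behind the grasp point.
Start: joints at [61.278, 30.224, 82.088, -0, 67.689, -10.227], TCP at [0.198, 0.593, 0.405] pointing down, gripper open.
Joint ranges: [-176.69, 176.69], [-43.24, 126.21], [12.49, 139.97], [-82, 262], [0, 151.66], [-163.58, 163.58]. Speed limits (degrees/s): [159.86, 159.86, 180, 180, 180, 180].

### API

Orientations are given as a 3x3 rotation matrix whose columns are the frame's x, y, z axes.
In Python, from rig import monitor, capture, get_calibration, job, boxes_of, silhouettes gives the robot as it stands.
- The arm moves only by the shell command python3 -m crank 'ROWS' [OPENING]. ROWS is JSON, a list of rows, each an object with "xyz": the shift along the tool's x, y, z each as a share of 0.15 m, from -1 to 1, a list of three; "dr": the turn, a rotation vector about the tool's x, y, z each as a share of 180 degrees, from -1 to 1, a list of three. A call has 1 to 8 rows; each row is the pose to reach, as a shift and turn from the pose commanded when the call began, along the tool's axes at that moment, turning the shorter way round; what a row does not reach only later rows make up. A row lasts 1/10 s, in which the tool goes at most 50 mm and 8.59 degrees, less where a joint would pass 70% of its speed; a pose out of reach is approached as far as the arm can. A call with a number of a shift or a turn outside -1 to 1 is refused whole. A call with a gripper value outside its range is refused whole. OPENING is the closure, from -1 (fully open) to 1 (shut), set as the call begins (- or left out, the last holds). The fingers move at their own pace and stop on an object; the grip force is fixed at half the most. Time passes only in rows, so rows that repeat a pose let the fingers close. It gives the time, the measured TCP pose, the force, the opening and the grip force at its end, in the units of the state.
- monitor.sense(): the state, without advancing time (a new reading comes with each control period).
- capture(name): name is "scene" or "top" or "wrist"; returns (picture, depth): 420x560x3 uint8, blue, green, red; 420x560 float32, m along the optical axis (not along the pixel's ray), 0 where there is no reading.
- get_calibration(name): a dict with "intrinsics" (3x3 intrinsics, pixels), "R" (3x3) and "t" (3): a world point X has camera coordinates R X + t. Camera axes: x right, y down, z forward; pixel columns grow to the right and rows downward; lengths in m; the calibration is good to about 2 mm. A picture is of the moment at which its call begins: read the wrist's pose just before it. get_calibration takes no time and is no camera call; for the wrist camera it gives the pose at the moment of the call.
- job.close_job(): hands the job in; it is judged then, once.
Trained networks look in the newest picture that a camera, given by its name, has taken for a name from the list of things; names that differ only in an ending like _2 or _b are one class to them, and where a whole thing is asked for, a point or a joint stands for the part that bears it (a point fixed in the world has none). Each returns a list of dicts, best first, with "p" (0 to 1); they miss things now and then, are a little off and sometimes report something else, mostly with a low value. They report only what shows in the picture. A call takes as long as a camera call.
- boxes_of(camera, target): "at" ([column, row] as shares, 0 to 1, of the picture: columns of its width, rows of its height, amid what is visible of it).
- silhouettes(camera, target): "region" (420x560 bool, what is visible of it) and "at" ([column, row] as shares, 0 to 1, of the picture: columns of its width, rows of its height, amid what is visible of it).
The state is a dict: "time_s": time; "joint_positions": joint angles; "qd": joint speeds; "effort": joint torques, N m; "eef_pos": TCP position; "eef_rot": TCP orientation; "contact_force": force on the tool from outside, world axes, zero at the start; "moment": the same for the moment, N m; "grip_width": finger opening in m; "finger_force": force on a finger pad.
Only numpy, scipy, OpenCV 4.12 (cv2) and the standard library are available. Lean on these libraries where they do the work, as an engineer would, in place of code of your own. Each camera call takes 0.05 s, during which the arm holds its last target. There are 200 camera calls.

## Working session

There is one attempt and no reset: what is moved stays moved. The work goes in short steps, Python scripts to look and compute and a shell command to move; the robot and the scene stay as the last step left them, time stands still between calls to the robot, and variables do not carry over. Pictures are saved under pics/ and viewed, at most 14 in all, crops included, and the job is handed in when it is done.

```bash
ls; mkdir -p pics; python3 - <<'E'
from rig import monitor, capture, get_calibration
import cv2, numpy as np
s=monitor.sense(); print(s['time_s'],s['eef_pos'],s['eef_rot'],s['grip_width'])
a=capture('scene')[0]; b=capture('top')[0]
cv2.imwrite('pics/a.png',a); cv2.imwrite('pics/b.png',b)
for n in('scene','top'): 
  c=get_calibration(n); print(n,c)
E
```

```text
pics
0.0 [0.19805034 0.59242241 0.40374099] [[-9.48357922e-01  3.17200441e-01 -1.06362006e-03]
 [ 3.17201984e-01  9.48356000e-01 -1.94909185e-03]
 [ 3.90437669e-04 -2.18581909e-03 -9.99997535e-01]] 0.08711780144602602
scene {'intrinsics': array([[380.72079141,   0.        , 281.37043243],
       [  0.        , 380.72079141, 210.66354027],
       [  0.        ,   0.        ,   1.        ]]), 'R': array([[-0.8365104 ,  0.54774336,  0.01508539],
       [ 0.32863307,  0.5235357 , -0.78607294],
       [-0.43846397, -0.65260063, -0.61794964]]), 't': array([ 0.47107955, -0.15680875,  1.08779773])}
top {'intrinsics': array([[486.81106438,   0.        , 269.02514776],
       [  0.        , 486.81106438, 204.29658996],
       [  0.        ,   0.        ,   1.        ]]), 'R': array([[ 8.16111706e-04, -9.99489436e-01, -3.19405854e-02],
       [-9.97899414e-01,  1.25504302e-03, -6.47702477e-02],
       [ 6.47772652e-02,  3.19263512e-02, -9.97388898e-01]]), 't': array([0.02454327, 0.559993  , 1.13470498])}
```

View pics/a.png

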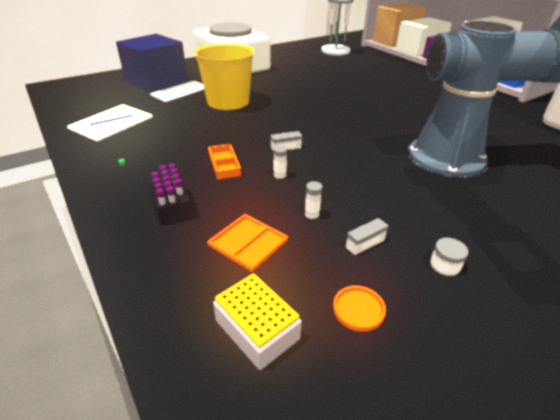

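View pics/b.png

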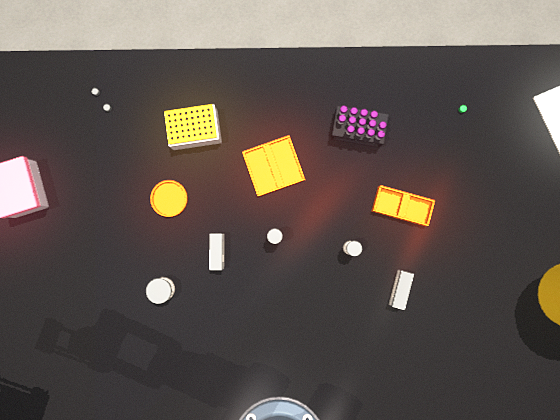

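```bash
cat > h.py <<'E'
from rig import monitor, capture, get_calibration, boxes_of, silhouettes
import numpy as np, cv2
def cloud(cam,d):
    c=get_calibration(cam);K=c['intrinsics'];v,u=np.mgrid[:d.shape[0],:d.shape[1]]
    P=np.stack([(u-K[0,2])/K[0,0]*d,(v-K[1,2])/K[1,1]*d,d],-1)
    return (P-c['t'])@c['R']
def find(cam,names,pmin=.3):
    im,d=capture(cam);P=cloud(cam,d)
    for n in names:
        for s in silhouettes(cam,n):
            if s['p']<pmin: continue
            m=s['region']&(d>0);Q=P[m]
            zt=np.percentile(Q[:,2],95);T=Q[Q[:,2]>zt-.008]
            (c,wh,a)=cv2.minAreaRect((T[:,:2]*1000).astype(np.float32))
            print(cam,n,round(s['p'],2),'px',np.round(np.array(s['at'])*[560,420]),'n',m.sum(),'ztop',round(zt,3),'rect c',np.round(c),'wh',np.round(wh),'ang',round(a,1),'mean',np.round(T.mean(0)*1000))
    return im,d,P
E
python3 - <<'E'
from h import *
N=['pot1_center','slidebox1_center','jar_center','pot_rack','slide_tray','jar_dish','tip_box','tube_rack']
find('top',N); find('scene',N)
E
```

```text
top pot1_center 0.62 px [352. 249.] n 190 ztop 0.082 rect c [ 459. -166.] wh [27. 32.] ang 0.0 mean [ 458. -166.   79.]
top slidebox1_center 0.92 px [217. 249.] n 513 ztop 0.044 rect c [448. 147.] wh [83. 29.] ang 0.3 mean [448. 147.  41.]
top jar_center 0.74 px [158. 290.] n 624 ztop 0.051 rect c [359. 276.] wh [55. 56.] ang 2.7 mean [359. 277.  48.]
top pot_rack 0.87 px [403. 204.] n 1622 ztop 0.025 rect c [ 557. -292.] wh [133.  62.] ang 74.0 mean [ 557. -292.   23.]
top slide_tray 0.82 px [274. 169.] n 2302 ztop 0.013 rect c [654.  14.] wh [114. 119.] ang 19.6 mean [655.  13.   9.]
top jar_dish 0.67 px [170. 199.] n 1057 ztop 0.014 rect c [575. 265.] wh [86. 86.] ang 25.2 mean [575. 264.  10.]
top tube_rack 0.63 px [357. 125.] n 1754 ztop 0.084 rect c [ 743. -188.] wh [107.  57.] ang 80.0 mean [ 742. -188.   82.]
top tube_rack 0.52 px [219. 252.] n 554 ztop 0.044 rect c [448. 147.] wh [83. 29.] ang 0.3 mean [448. 147.  41.]
scene pot1_center 0.67 px [280. 162.] n 405 ztop 0.08 rect c [ 459. -168.] wh [36. 30.] ang 57.7 mean [ 461. -165.   78.]
scene pot1_center 0.56 px [249. 238.
[... 580 characters left out ...]
_rack 0.65 px [366. 234.] n 912 ztop 0.041 rect c [450. 146.] wh [87. 31.] ang 0.3 mean [453. 148.  39.]
scene slide_tray 0.71 px [251. 240.] n 2485 ztop 0.011 rect c [655.  13.] wh [116. 121.] ang 19.1 mean [656.  16.   7.]
scene jar_dish 0.9 px [356. 309.] n 1829 ztop 0.012 rect c [577. 265.] wh [88. 86.] ang 53.4 mean [578. 267.   9.]
scene tip_box 0.61 px [258. 323.] n 4910 ztop 0.063 rect c [745. 205.] wh [ 79. 113.] ang 8.1 mean [748. 210.  61.]
scene tip_box 0.59 px [173. 193.] n 1719 ztop 0.081 rect c [ 744. -188.] wh [107.  57.] ang 79.4 mean [ 745. -184.   79.]
scene tube_rack 0.7 px [172. 194.] n 1752 ztop 0.081 rect c [ 744. -188.] wh [107.  57.] ang 79.4 mean [ 745. -184.   79.]
```

The scene picture shows pots at about (280,162) and (313,200), slide boxes at (286,142) and (367,237), and the jar at (449,256). In the top picture, the second pot is at (275,236) and the second box at (402,290). The networks missed these last two, so I'll get them from depth.

```bash
python3 - <<'E'
from h import *
for cam in('top','scene'):
    im,d=capture(cam);P=cloud(cam,d)
    m=(d>0)&(P[...,2]>.03)&(P[...,2]<.1)&(P[...,0]>.3)&(P[...,0]<.8)&(abs(P[...,1])<.35)
    n,L=cv2.connectedComponents(m.astype(np.uint8))
    for i in range(1,n):
        Q=P[L==i]
        if len(Q)<60: continue
        zt=np.percentile(Q[:,2],95);T=Q[Q[:,2]>zt-.008]
        c,wh,a=cv2.minAreaRect((T[:,:2]*1000).astype(np.float32))
        print(cam,len(Q),'zt',round(zt,3),np.round(c),np.round(wh),round(a,1))
E
```

```text
top 1921 zt 0.065 [744. 205.] [ 79. 114.] 7.7
top 1614 zt 0.083 [ 743. -188.] [107.  58.] 80.1
top 177 zt 0.083 [485.   9.] [31. 31.] 90.0
top 477 zt 0.044 [448. 147.] [29. 83.] 89.9
top 212 zt 0.082 [ 459. -167.] [31. 33.] 0.5
top 515 zt 0.043 [ 362. -282.] [30. 85.] 74.9
top 515 zt 0.051 [359. 277.] [56. 56.] 1.3
scene 233 zt 0.042 [ 362. -283.] [34. 86.] 75.2
scene 285 zt 0.08 [ 459. -168.] [36. 30.] 57.6
scene 1371 zt 0.082 [ 744. -189.] [108.  58.] 79.9
scene 369 zt 0.08 [487.   9.] [35. 30.] 53.3
scene 526 zt 0.041 [450. 146.] [86. 31.] 0.6
scene 691 zt 0.049 [361. 277.] [58. 57.] 62.6
scene 4188 zt 0.063 [745. 204.] [ 79. 115.] 7.8
```

```bash
python3 -m crank '[{"xyz":[0,0,0],"dr":[0,0,-0.103]},{"xyz":[0,0,0],"dr":[0,0,-0.103]},{"xyz":[0,0,0],"dr":[0,0,-0.103]},{"xyz":[0,0,0],"dr":[0,0,-0.103]}]' -1
python3 -m crank '[{"xyz":[-0.48,-0.97,0],"dr":[0,0,0]},{"xyz":[-0.48,-0.97,0],"dr":[0,0,0]},{"xyz":[-0.48,-0.97,0],"dr":[0,0,0]},{"xyz":[-0.48,-0.97,0],"dr":[0,0,0]},{"xyz":[-0.48,-0.97,0],"dr":[0,0,0]}]'
python3 -c "
from h import *;print(monitor.sense()['eef_rot'].round(3))"
```

```text
time_s: 1.5
eef_pos: [0.1982, 0.5927, 0.4047]
eef_rot: [[-1.0, 0.002, -0.0], [0.002, 1.0, -0.0], [0.0, -0.0, -1.0]]
contact_force: [0.0, -0.4, -0.2]
grip_width: 0.0872
finger_force: 0.0
time_s: 2.0
eef_pos: [0.2712, 0.446, 0.4051]
eef_rot: [[-1.0, 0.004, -0.0], [0.004, 1.0, 0.0], [0.0, 0.0, -1.0]]
contact_force: [-0.5, -0.4, -0.2]
grip_width: 0.0873
finger_force: 0.0
[[-1.     0.004 -0.   ]
 [ 0.004  1.     0.   ]
 [ 0.     0.    -1.   ]]
```

```bash
python3 -m crank '[{"xyz":[-0.48,-0.97,0],"dr":[0,0,0]},{"xyz":[-0.48,-0.97,0],"dr":[0,0,0]},{"xyz":[-0.48,-0.97,0],"dr":[0,0,0]},{"xyz":[-0.48,-0.97,0],"dr":[0,0,0]}]' >/dev/null
python3 -m crank '[{"xyz":[-0.48,-0.97,0],"dr":[0,0,0]},{"xyz":[-0.48,-0.97,0],"dr":[0,0,0]},{"xyz":[-0.48,-0.97,0],"dr":[0,0,0]},{"xyz":[-0.48,-0.97,0],"dr":[0,0,0]}]' >/dev/null
python3 -m crank '[{"xyz":[-0.48,-0.97,0],"dr":[0,0,0]},{"xyz":[-0.48,-0.97,0],"dr":[0,0,0]},{"xyz":[-0.48,-0.97,0],"dr":[0,0,0]},{"xyz":[-0.48,-0.97,0],"dr":[0,0,0]},{"xyz":[-0.48,-0.97,0],"dr":[0,0,0]},{"xyz":[-0.48,-0.97,0],"dr":[0,0,0]}]'
```

```text
time_s: 3.4
eef_pos: [0.4862, 0.0127, 0.4044]
eef_rot: [[-1.0, -0.001, -0.002], [-0.001, 1.0, 0.002], [0.002, 0.002, -1.0]]
contact_force: [0.3, 0.5, 0.4]
grip_width: 0.0869
finger_force: 0.0
```

```bash
python3 -m crank '[{"xyz":[0,-0.02,0.3],"dr":[0,0,0]},{"xyz":[0,-0.02,0.6],"dr":[0,0,0]},{"xyz":[0,-0.02,0.8],"dr":[0,0,0]},{"xyz":[0,-0.02,0.8],"dr":[0,0,0]}]'
python3 -m crank '[{"xyz":[0,0,0.2],"dr":[0,0,0]},{"xyz":[0,0,0.35],"dr":[0,0,0]},{"xyz":[0,0,0.5],"dr":[0,0,0]},{"xyz":[0,0,0.5],"dr":[0,0,0]}]'
python3 -m crank '[{"xyz":[0,0,0],"dr":[0,0,0]},{"xyz":[0,0,0],"dr":[0,0,0]},{"xyz":[0,0,0],"dr":[0,0,0]},{"xyz":[0,0,0],"dr":[0,0,0]},{"xyz":[0,0,0],"dr":[0,0,0]},{"xyz":[0,0,0],"dr":[0,0,0]},{"xyz":[0,0,0],"dr":[0,0,0]},{"xyz":[0,0,0],"dr":[0,0,0]}]' 1
```

```text
time_s: 3.8
eef_pos: [0.4843, 0.0105, 0.2817]
eef_rot: [[-1.0, -0.003, -0.01], [-0.003, 1.0, 0.003], [0.01, 0.003, -1.0]]
contact_force: [-0.2, -0.5, -0.6]
grip_width: 0.0872
finger_force: 0.0
time_s: 4.2
eef_pos: [0.4862, 0.0094, 0.2093]
eef_rot: [[-1.0, -0.002, -0.003], [-0.002, 1.0, 0.001], [0.003, 0.001, -1.0]]
contact_force: [0.1, 0.0, 0.1]
grip_width: 0.087
finger_force: 0.0
time_s: 5.0
eef_pos: [0.4867, 0.0079, 0.2097]
eef_rot: [[-1.0, -0.001, -0.0], [-0.001, 1.0, 0.0], [0.0, 0.0, -1.0]]
contact_force: [0.2, -0.6, 1.4]
grip_width: 0.033
finger_force: 30.0
```

```bash
python3 -m crank '[{"xyz":[0,0,-0.2],"dr":[0,0,0]},{"xyz":[0,0,-0.5],"dr":[0,0,0]},{"xyz":[0,0,-0.87],"dr":[0,0,0]},{"xyz":[0,0,-0.87],"dr":[0,0,0]},{"xyz":[0,0,-0.87],"dr":[0,0,0]}]'
python3 -m crank '[{"xyz":[-0.06,-0.25,0],"dr":[0,0,0]},{"xyz":[-0.13,-0.5,0],"dr":[0,0,0]},{"xyz":[-0.13,-0.74,0],"dr":[0,0,0]},{"xyz":[-0.13,-0.74,0],"dr":[0,0,0]}]' >/dev/null
python3 -m crank '[{"xyz":[-0.06,-0.25,0],"dr":[0,0,0]},{"xyz":[-0.13,-0.5,0],"dr":[0,0,0]},{"xyz":[-0.13,-0.74,0],"dr":[0,0,0]},{"xyz":[-0.13,-0.74,0],"dr":[0,0,0]}]' >/dev/null
python3 -m crank '[{"xyz":[-0.06,-0.25,0],"dr":[0,0,0]},{"xyz":[-0.13,-0.5,0],"dr":[0,0,0]},{"xyz":[-0.13,-0.74,0],"dr":[0,0,0]},{"xyz":[-0.13,-0.74,0],"dr":[0,0,0]},{"xyz":[-0.13,-0.74,0],"dr":[0,0,0]},{"xyz":[-0.13,-0.74,0],"dr":[0,0,0]},{"xyz":[-0.13,-0.74,0],"dr":[0,0,0]}]'
```

```text
time_s: 5.5
eef_pos: [0.4869, 0.0079, 0.3417]
eef_rot: [[-1.0, -0.001, 0.004], [-0.001, 1.0, -0.001], [-0.004, -0.001, -1.0]]
contact_force: [-1.0, 0.1, -1.3]
grip_width: 0.0337
finger_force: 30.0
time_s: 7.0
eef_pos: [0.5453, -0.3231, 0.3396]
eef_rot: [[-1.0, -0.002, -0.002], [-0.002, 1.0, 0.002], [0.002, 0.002, -1.0]]
contact_force: [0.2, 0.5, -0.5]
grip_width: 0.0327
finger_force: 30.0
```

```bash
python3 -m crank '[{"xyz":[-0.01,-0.02,0.2],"dr":[0,0,0]},{"xyz":[-0.01,-0.02,0.4],"dr":[0,0,0]},{"xyz":[-0.01,-0.02,0.6],"dr":[0,0,0]},{"xyz":[-0.01,-0.02,0.7],"dr":[0,0,0]},{"xyz":[-0.01,-0.02,0.77],"dr":[0,0,0]},{"xyz":[-0.01,-0.02,0.82],"dr":[0,0,0]},{"xyz":[-0.01,-0.02,0.83],"dr":[0,0,0]},{"xyz":[-0.01,-0.02,0.83],"dr":[0,0,0]}]'
python3 -m crank '[{"xyz":[0,0,0.01],"dr":[0,0,0]},{"xyz":[0,0,0.01],"dr":[0,0,0]},{"xyz":[0,0,0.01],"dr":[0,0,0]}]'
```

```text
time_s: 7.8
eef_pos: [0.5473, -0.3282, 0.2164]
eef_rot: [[-1.0, -0.001, 0.001], [-0.001, 1.0, -0.001], [-0.001, -0.001, -1.0]]
contact_force: [-0.2, 0.1, 0.1]
grip_width: 0.0333
finger_force: 30.0
time_s: 8.1
eef_pos: [0.547, -0.3282, 0.2148]
eef_rot: [[-1.0, -0.001, 0.001], [-0.001, 1.0, -0.001], [-0.001, -0.001, -1.0]]
contact_force: [-0.1, -0.4, -1.2]
grip_width: 0.0329
finger_force: 30.0
```

```bash
python3 -m crank '[{"xyz":[0,0,0],"dr":[0,0,0]},{"xyz":[0,0,0],"dr":[0,0,0]},{"xyz":[0,0,0],"dr":[0,0,0]},{"xyz":[0,0,0],"dr":[0,0,0]},{"xyz":[0,0,0],"dr":[0,0,0]}]' -0.4
python3 -m crank '[{"xyz":[0,0,-0.2],"dr":[0,0,0]},{"xyz":[0,0,-0.5],"dr":[0,0,0]},{"xyz":[0,0,-0.87],"dr":[0,0,0]},{"xyz":[0,0,-0.87],"dr":[0,0,0]},{"xyz":[0,0,-0.87],"dr":[0,0,0]}]'
python3 -m crank '[{"xyz":[0.3,0.54,0],"dr":[0,0,0]},{"xyz":[0.3,0.54,0],"dr":[0,0,0]},{"xyz":[0.3,0.54,0],"dr":[0,0,0]},{"xyz":[0.3,0.54,0],"dr":[0,0,0]}]' -1
python3 -m crank '[{"xyz":[0.29,0.53,0],"dr":[0,0,0]},{"xyz":[0.29,0.53,0],"dr":[0,0,0]},{"xyz":[0.29,0.53,0],"dr":[0,0,0]},{"xyz":[0.29,0.53,0],"dr":[0,0,0]},{"xyz":[0.29,0.53,0],"dr":[0,0,0]},{"xyz":[0.29,0.53,0],"dr":[0,0,0]}]'
python3 - <<'E'
from h import *
im,d=capture('top');cv2.imwrite('pics/c.png',im)
E
```

```text
time_s: 8.6
eef_pos: [0.5469, -0.328, 0.2143]
eef_rot: [[-1.0, -0.001, 0.0], [-0.001, 1.0, -0.0], [-0.0, -0.0, -1.0]]
contact_force: [-0.0, 0.1, 0.6]
grip_width: 0.0593
finger_force: 0.0
time_s: 9.1
eef_pos: [0.5473, -0.3283, 0.3472]
eef_rot: [[-1.0, -0.001, 0.004], [-0.001, 1.0, -0.003], [-0.004, -0.003, -1.0]]
contact_force: [-0.3, 0.0, 0.5]
grip_width: 0.0611
finger_force: 0.0
time_s: 9.5
eef_pos: [0.5012, -0.246, 0.3432]
eef_rot: [[-1.0, -0.002, -0.003], [-0.002, 1.0, 0.002], [0.003, 0.002, -1.0]]
contact_force: [1.1, -0.5, -0.1]
grip_width: 0.0833
finger_force: 0.0
time_s: 10.1
eef_pos: [0.4594, -0.1691, 0.3447]
eef_rot: [[-1.0, 0.0, 0.001], [0.0, 1.0, -0.001], [-0.001, -0.001, -1.0]]
contact_force: [0.2, 0.3, -0.2]
grip_width: 0.0869
finger_force: 0.0
```

View pics/c.png

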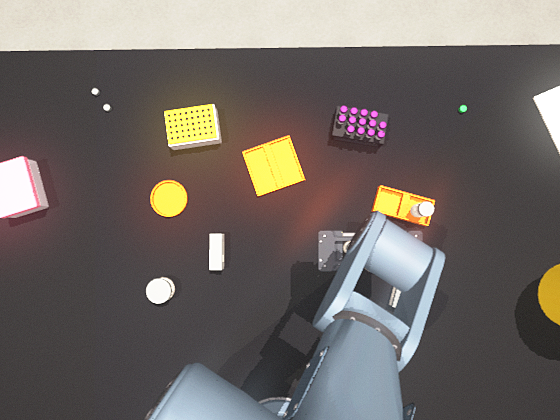

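The first pot stands in the right-hand well at (426,209), and the gripper is over the second pot at about (345,245).

```bash
python3 -m crank '[{"xyz":[0,0.01,0.2],"dr":[0,0,0]},{"xyz":[0,0.01,0.45],"dr":[0,0,0]},{"xyz":[0,0.01,0.65],"dr":[0,0,0]},{"xyz":[0,0.01,0.8],"dr":[0,0,0]},{"xyz":[0,0.01,0.9],"dr":[0,0,0]},{"xyz":[0,0.01,0.9],"dr":[0,0,0]}]'
python3 -m crank '[{"xyz":[0,0,0],"dr":[0,0,0]},{"xyz":[0,0,0],"dr":[0,0,0]},{"xyz":[0,0,0],"dr":[0,0,0]},{"xyz":[0,0,0],"dr":[0,0,0]},{"xyz":[0,0,0],"dr":[0,0,0]},{"xyz":[0,0,0],"dr":[0,0,0]},{"xyz":[0,0,0],"dr":[0,0,0]},{"xyz":[0,0,0],"dr":[0,0,0]}]' 1
python3 -m crank '[{"xyz":[0,0,-0.2],"dr":[0,0,0]},{"xyz":[0,0,-0.5],"dr":[0,0,0]},{"xyz":[0,0,-0.87],"dr":[0,0,0]},{"xyz":[0,0,-0.87],"dr":[0,0,0]},{"xyz":[0,0,-0.87],"dr":[0,0,0]}]'
```

```text
time_s: 10.75
eef_pos: [0.4582, -0.1666, 0.2077]
eef_rot: [[-1.0, 0.0, -0.003], [0.0, 1.0, 0.002], [0.003, 0.002, -1.0]]
contact_force: [-0.1, 0.3, 0.4]
grip_width: 0.087
finger_force: 0.0
time_s: 11.55
eef_pos: [0.4583, -0.1661, 0.2098]
eef_rot: [[-1.0, -0.001, 0.0], [-0.001, 1.0, -0.0], [-0.0, -0.0, -1.0]]
contact_force: [-0.7, 0.6, -0.9]
grip_width: 0.033
finger_force: 30.3
time_s: 12.05
eef_pos: [0.4585, -0.1661, 0.3416]
eef_rot: [[-1.0, -0.001, 0.003], [-0.001, 1.0, -0.002], [-0.003, -0.002, -1.0]]
contact_force: [-0.0, 1.0, -1.6]
grip_width: 0.0332
finger_force: 30.3
```

```bash
python3 -m crank '[{"xyz":[-0.24,-0.2,0],"dr":[0,0,0]},{"xyz":[-0.48,-0.4,0],"dr":[0,0,0]},{"xyz":[-0.73,-0.6,0],"dr":[0,0,0]},{"xyz":[-0.73,-0.6,0],"dr":[0,0,0]},{"xyz":[-0.73,-0.6,0],"dr":[0,0,0]},{"xyz":[-0.73,-0.6,0],"dr":[0,0,0]},{"xyz":[-0.73,-0.6,0],"dr":[0,0,0]}]'
python3 -m crank '[{"xyz":[0,0,0.2],"dr":[0,0,0]},{"xyz":[0,0,0.4],"dr":[0,0,0]},{"xyz":[0,0,0.6],"dr":[0,0,0]},{"xyz":[0,0,0.7],"dr":[0,0,0]},{"xyz":[0,0,0.77],"dr":[0,0,0]},{"xyz":[0,0,0.82],"dr":[0,0,0]},{"xyz":[0,0,0.83],"dr":[0,0,0]},{"xyz":[0,0,0.83],"dr":[0,0,0]}]'
```

```text
time_s: 12.75
eef_pos: [0.5667, -0.2549, 0.339]
eef_rot: [[-1.0, -0.001, -0.003], [-0.001, 1.0, 0.002], [0.003, 0.002, -1.0]]
contact_force: [0.0, -0.4, -0.4]
grip_width: 0.0334
finger_force: 30.3
time_s: 13.55
eef_pos: [0.5682, -0.2561, 0.2164]
eef_rot: [[-1.0, -0.001, 0.001], [-0.001, 1.0, -0.001], [-0.001, -0.001, -1.0]]
contact_force: [0.3, -0.6, -0.5]
grip_width: 0.0332
finger_force: 30.3
```

```bash
python3 -m crank '[{"xyz":[0,0,0.01],"dr":[0,0,0]},{"xyz":[0,0,0.01],"dr":[0,0,0]},{"xyz":[0,0,0.01],"dr":[0,0,0]}]'
python3 -m crank '[{"xyz":[0,0,0],"dr":[0,0,0]},{"xyz":[0,0,0],"dr":[0,0,0]},{"xyz":[0,0,0],"dr":[0,0,0]},{"xyz":[0,0,0],"dr":[0,0,0]},{"xyz":[0,0,0],"dr":[0,0,0]}]' -0.15
python3 -m crank '[{"xyz":[0,0,-0.2],"dr":[0,0,0]},{"xyz":[0,0,-0.5],"dr":[0,0,0]},{"xyz":[0,0,-0.87],"dr":[0,0,0]},{"xyz":[0,0,-0.87],"dr":[0,0,0]},{"xyz":[0,0,-0.87],"dr":[0,0,0]}]'
python3 -m crank '[{"xyz":[0.26,0.9,0],"dr":[0,0,0]},{"xyz":[0.26,0.9,0],"dr":[0,0,0]},{"xyz":[0.26,0.9,0],"dr":[0,0,0]},{"xyz":[0.26,0.9,0],"dr":[0,0,0]}]' -1 >/dev/null
python3 -m crank '[{"xyz":[0.26,0.9,0],"dr":[0,0,0]},{"xyz":[0.26,0.9,0],"dr":[0,0,0]},{"xyz":[0.26,0.9,0],"dr":[0,0,0]},{"xyz":[0.26,0.9,0],"dr":[0,0,0]}]' >/dev/null
python3 -m crank '[{"xyz":[0.27,0.9,0],"dr":[0,0,0]},{"xyz":[0.27,0.9,0],"dr":[0,0,0]},{"xyz":[0.27,0.9,0],"dr":[0,0,0]},{"xyz":[0.27,0.9,0],"dr":[0,0,0]},{"xyz":[0.27,0.9,0],"dr":[0,0,0]},{"xyz":[0.27,0.9,0],"dr":[0,0,0]}]'
python3 - <<'E'
from h import *
im,d=capture('top');cv2.imwrite('pics/d.png',im)
E
```

```text
time_s: 13.85
eef_pos: [0.568, -0.2561, 0.2148]
eef_rot: [[-1.0, -0.001, 0.001], [-0.001, 1.0, -0.001], [-0.001, -0.001, -1.0]]
contact_force: [0.3, 0.7, -1.3]
grip_width: 0.033
finger_force: 30.3
time_s: 14.35
eef_pos: [0.5679, -0.256, 0.2143]
eef_rot: [[-1.0, -0.001, 0.0], [-0.001, 1.0, -0.0], [-0.0, -0.0, -1.0]]
contact_force: [-0.0, 0.1, 0.1]
grip_width: 0.0496
finger_force: 0.0
time_s: 14.85
eef_pos: [0.5683, -0.2562, 0.3471]
eef_rot: [[-1.0, -0.001, 0.004], [-0.001, 1.0, -0.003], [-0.004, -0.003, -1.0]]
contact_force: [-0.3, -0.1, -0.1]
grip_width: 0.0502
finger_force: 0.0
time_s: 16.25
eef_pos: [0.45, 0.1477, 0.3442]
eef_rot: [[-1.0, 0.0, -0.0], [0.0, 1.0, -0.001], [0.0, -0.001, -1.0]]
contact_force: [-0.2, -0.3, -0.0]
grip_width: 0.0867
finger_force: 0.0
```

View pics/d.png

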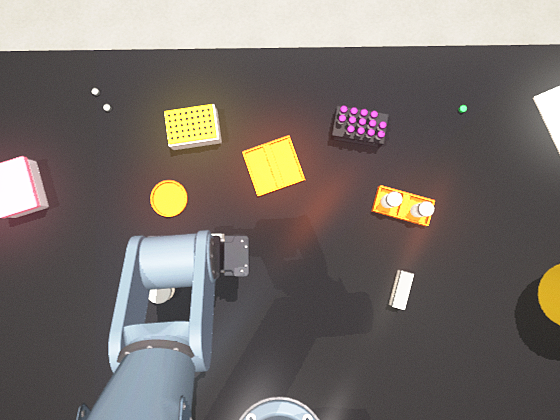

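Both pots stand in the rack, at (393,199) and (426,209). Next I'll go down on slide box 1.

```bash
python3 -m crank '[{"xyz":[0,0,0.25],"dr":[0,0,0]},{"xyz":[0,0,0.5],"dr":[0,0,0]},{"xyz":[0,0,0.7],"dr":[0,0,0]},{"xyz":[0,0,0.85],"dr":[0,0,0]},{"xyz":[0,0,0.98],"dr":[0,0,0]},{"xyz":[0,0,0.98],"dr":[0,0,0]},{"xyz":[0,0,0.98],"dr":[0,0,0]}]'
python3 -m crank '[{"xyz":[0,0,0],"dr":[0,0,0]},{"xyz":[0,0,0],"dr":[0,0,0]},{"xyz":[0,0,0],"dr":[0,0,0]},{"xyz":[0,0,0],"dr":[0,0,0]},{"xyz":[0,0,0],"dr":[0,0,0]},{"xyz":[0,0,0],"dr":[0,0,0]},{"xyz":[0,0,0],"dr":[0,0,0]},{"xyz":[0,0,0],"dr":[0,0,0]}]' 1
python3 -m crank '[{"xyz":[0,0,-0.2],"dr":[0,0,0]},{"xyz":[0,0,-0.5],"dr":[0,0,0]},{"xyz":[0,0,-0.8],"dr":[0,0,0]},{"xyz":[0,0,-0.8],"dr":[0,0,0]},{"xyz":[0,0,-0.8],"dr":[0,0,0]}]'
```

```text
time_s: 17.0
eef_pos: [0.4497, 0.1479, 0.1976]
eef_rot: [[-1.0, 0.001, -0.001], [0.001, 1.0, -0.0], [0.001, -0.0, -1.0]]
contact_force: [0.1, -0.4, 0.2]
grip_width: 0.0868
finger_force: 0.0
time_s: 17.8
eef_pos: [0.449, 0.1489, 0.1977]
eef_rot: [[-1.0, -0.001, -0.0], [-0.001, 1.0, -0.0], [0.0, -0.0, -1.0]]
contact_force: [-0.2, -0.8, 1.3]
grip_width: 0.0308
finger_force: 0.5
time_s: 18.3
eef_pos: [0.449, 0.1489, 0.3185]
eef_rot: [[-1.0, -0.001, 0.002], [-0.001, 1.0, 0.0], [-0.002, 0.0, -1.0]]
contact_force: [-0.6, -0.5, -0.5]
grip_width: 0.028
finger_force: 30.0
```

```bash
python3 -m crank '[{"xyz":[-0.2,-0.11,0],"dr":[0,0,0]},{"xyz":[-0.43,-0.23,0],"dr":[0,0,0]},{"xyz":[-0.65,-0.34,0],"dr":[0,0,0]},{"xyz":[-0.65,-0.34,0],"dr":[0,0,0]}]'
python3 -m crank '[{"xyz":[-0.2,-0.11,0],"dr":[0,0,-0.03]},{"xyz":[-0.43,-0.23,0],"dr":[0,0,-0.06]},{"xyz":[-0.64,-0.34,0],"dr":[0,0,-0.09]},{"xyz":[-0.64,-0.34,0],"dr":[0,0,-0.107]},{"xyz":[-0.64,-0.34,0],"dr":[0,0,-0.107]},{"xyz":[-0.64,-0.34,0],"dr":[0,0,-0.107]},{"xyz":[-0.64,-0.34,0],"dr":[0,0,-0.107]},{"xyz":[-0.64,-0.34,0],"dr":[0,0,-0.107]}]'
```

```text
time_s: 18.7
eef_pos: [0.5507, 0.0957, 0.3159]
eef_rot: [[-1.0, 0.002, 0.003], [0.002, 1.0, -0.001], [-0.003, -0.001, -1.0]]
contact_force: [-0.1, 1.1, -0.8]
grip_width: 0.0282
finger_force: 30.0
time_s: 19.5
eef_pos: [0.6419, 0.0477, 0.3173]
eef_rot: [[-0.944, -0.331, -0.001], [-0.331, 0.944, 0.0], [0.001, 0.001, -1.0]]
contact_force: [-0.3, 0.8, -0.8]
grip_width: 0.0278
finger_force: 30.0
```

```bash
python3 -m crank '[{"xyz":[0,0,0.2],"dr":[0,0,0]},{"xyz":[0,0,0.4],"dr":[0,0,0]},{"xyz":[0,0,0.55],"dr":[0,0,0]},{"xyz":[0,0,0.65],"dr":[0,0,0]},{"xyz":[0,0,0.72],"dr":[0,0,0]},{"xyz":[0,0,0.76],"dr":[0,0,0]},{"xyz":[0,0,0.77],"dr":[0,0,0]},{"xyz":[0,0,0.77],"dr":[0,0,0]}]'
python3 -m crank '[{"xyz":[0,0,0],"dr":[0,0,0]},{"xyz":[0,0,0],"dr":[0,0,0]},{"xyz":[0,0,0],"dr":[0,0,0]}]'
```

```text
time_s: 20.3
eef_pos: [0.6423, 0.0474, 0.207]
eef_rot: [[-0.944, -0.331, -0.0], [-0.331, 0.944, -0.0], [0.0, -0.0, -1.0]]
contact_force: [-8.5, 0.8, 21.6]
grip_width: 0.0277
finger_force: 30.0
time_s: 20.6
eef_pos: [0.6423, 0.0474, 0.2069]
eef_rot: [[-0.944, -0.331, 0.0], [-0.331, 0.944, -0.0], [0.0, -0.0, -1.0]]
contact_force: [-7.5, 0.2, 20.4]
grip_width: 0.0278
finger_force: 30.0
```

```bash
python3 -m crank '[{"xyz":[0,0,-0.1],"dr":[0,0,0]},{"xyz":[0,0,-0.3],"dr":[0,0,0]},{"xyz":[0,0,-0.5],"dr":[0,0,0]},{"xyz":[0,0,-0.5],"dr":[0,0,0]},{"xyz":[0,0,-0.5],"dr":[0,0,0]}]'
python3 - <<'E'
from h import *
im,d=capture('scene');a=im[150:300,150:350];cv2.imwrite('pics/e.png',cv2.resize(a,None,fx=4,fy=4,interpolation=3))
im,d=capture('wrist');cv2.imwrite('pics/f.png',im)
E
```

```text
time_s: 21.1
eef_pos: [0.643, 0.0471, 0.2787]
eef_rot: [[-0.944, -0.331, 0.003], [-0.331, 0.944, -0.0], [-0.003, -0.001, -1.0]]
contact_force: [0.9, -0.3, -1.8]
grip_width: 0.0278
finger_force: 30.0
```

View pics/e.png

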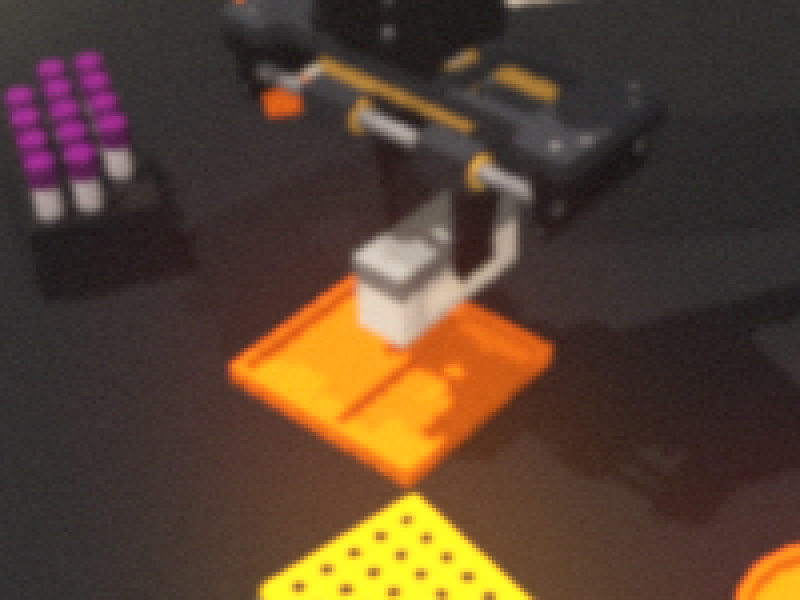

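View pics/f.png

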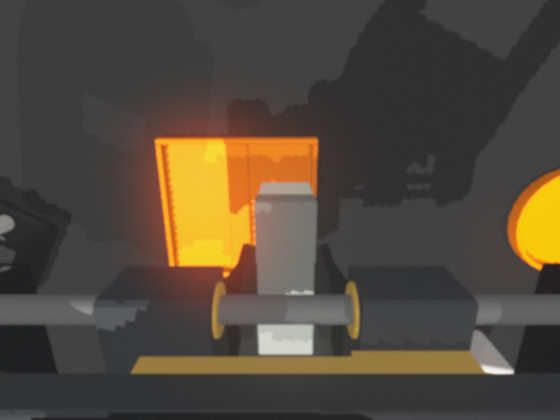

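Scene crop: the box hangs over its lane near (400,300). Its end towards the robot looks lower than the other. The wrist picture shows the box aligned with the lane. I'll measure the tilt.

```bash
python3 - <<'E'
from h import *
s=monitor.sense();R=np.array(s['eef_rot']);p=np.array(s['eef_pos'])
for cam in('scene','wrist','top'):
    im,d=capture(cam);P=(cloud(cam,d)-p)@R   # tool coords
    m=(d>0)&(abs(P[...,0])<.07)&(abs(P[...,1])<.0135)&(P[...,2]>.12)&(P[...,2]<.23)
    Q=P[m]
    print(cam,m.sum())
    for a in np.arange(-.06,.06,.01):
        q=Q[(Q[:,0]>a)&(Q[:,0]<=a+.01)]
        if len(q)>3: print(round(a,2),len(q),np.round(np.percentile(q[:,2],[5,25,50,75,95]),3))
E
```

```text
scene 551
-0.05 205 [0.164 0.171 0.182 0.193 0.201]
-0.04 76 [0.163 0.164 0.164 0.181 0.2  ]
-0.03 72 [0.163 0.164 0.164 0.171 0.199]
-0.02 69 [0.163 0.164 0.164 0.166 0.2  ]
-0.01 56 [0.142 0.163 0.164 0.165 0.193]
0.0 31 [0.162 0.164 0.164 0.165 0.199]
0.01 14 [0.163 0.163 0.164 0.165 0.202]
0.02 12 [0.17  0.177 0.195 0.199 0.203]
0.03 16 [0.165 0.178 0.192 0.198 0.204]
wrist 7850
-0.05 234 [0.163 0.163 0.164 0.164 0.164]
-0.04 812 [0.163 0.163 0.163 0.164 0.164]
-0.03 504 [0.163 0.163 0.163 0.164 0.164]
-0.01 626 [0.163 0.163 0.163 0.164 0.164]
0.0 1027 [0.163 0.163 0.163 0.164 0.164]
0.01 1067 [0.163 0.163 0.163 0.164 0.164]
0.02 1135 [0.162 0.163 0.163 0.164 0.164]
0.03 1219 [0.162 0.163 0.163 0.164 0.164]
0.04 1226 [0.163 0.167 0.176 0.189 0.2  ]
top 69
0.02 26 [0.161 0.163 0.164 0.166 0.168]
0.03 36 [0.161 0.163 0.164 0.165 0.167]
0.04 7 [0.161 0.164 0.173 0.184 0.19 ]
```

The box isn't tilted. It slid about 6 mm down in the grip, so that contact was the tray floor. I'll lower to just above the floor and release.

```bash
python3 -m crank '[{"xyz":[0,0,0.15],"dr":[0,0,0]},{"xyz":[0,0,0.3],"dr":[0,0,0]},{"xyz":[0,0,0.4],"dr":[0,0,0]},{"xyz":[0,0,0.44],"dr":[0,0,0]},{"xyz":[0,0,0.46],"dr":[0,0,0]},{"xyz":[0,0,0.46],"dr":[0,0,0]},{"xyz":[0,0,0.46],"dr":[0,0,0]}]'
python3 -m crank '[{"xyz":[0,0,0],"dr":[0,0,0]},{"xyz":[0,0,0],"dr":[0,0,0]},{"xyz":[0,0,0],"dr":[0,0,0]},{"xyz":[0,0,0],"dr":[0,0,0]},{"xyz":[0,0,0],"dr":[0,0,0]}]' -0.15
python3 -m crank '[{"xyz":[0,0,-0.2],"dr":[0,0,0]},{"xyz":[0,0,-0.5],"dr":[0,0,0]},{"xyz":[0,0,-0.9],"dr":[0,0,0]},{"xyz":[0,0,-0.9],"dr":[0,0,0]},{"xyz":[0,0,-0.9],"dr":[0,0,0]},{"xyz":[0,0,-0.9],"dr":[0,0,0]}]'
```

```text
time_s: 22.05
eef_pos: [0.6431, 0.047, 0.2091]
eef_rot: [[-0.944, -0.331, 0.002], [-0.331, 0.944, -0.0], [-0.001, -0.001, -1.0]]
contact_force: [0.0, 0.1, 0.3]
grip_width: 0.0276
finger_force: 30.0
time_s: 22.55
eef_pos: [0.6427, 0.0471, 0.2084]
eef_rot: [[-0.944, -0.331, 0.0], [-0.331, 0.944, -0.0], [-0.0, -0.0, -1.0]]
contact_force: [0.1, 0.2, -0.9]
grip_width: 0.0493
finger_force: 0.0
time_s: 23.15
eef_pos: [0.642, 0.0471, 0.3421]
eef_rot: [[-0.944, -0.331, -0.002], [-0.331, 0.944, 0.0], [0.002, 0.001, -1.0]]
contact_force: [-0.6, 0.5, 0.3]
grip_width: 0.0501
finger_force: 0.0
```

```bash
python3 -m crank '[{"xyz":[0,0,0],"dr":[0,0,0.04]},{"xyz":[0,0,0],"dr":[0,0,0.08]},{"xyz":[0,0,0],"dr":[0,0,0.107]},{"xyz":[0,0,0],"dr":[0,0,0.107]},{"xyz":[0,0,0],"dr":[0,0,0.107]}]' -1
python3 -m crank '[{"xyz":[0.62,-0.73,0],"dr":[0,0,0]},{"xyz":[0.62,-0.73,0],"dr":[0,0,0]},{"xyz":[0.62,-0.73,0],"dr":[0,0,0]},{"xyz":[0.62,-0.73,0],"dr":[0,0,0]}]' >/dev/null
python3 -m crank '[{"xyz":[0.62,-0.73,0],"dr":[0,0,0]},{"xyz":[0.62,-0.73,0],"dr":[0,0,0]},{"xyz":[0.62,-0.73,0],"dr":[0,0,0]},{"xyz":[0.62,-0.73,0],"dr":[0,0,0]}]' >/dev/null
python3 -m crank '[{"xyz":[0.62,-0.73,0],"dr":[0,0,0.083]},{"xyz":[0.62,-0.73,0],"dr":[0,0,0.083]},{"xyz":[0.62,-0.73,0],"dr":[0,0,0.083]},{"xyz":[0.62,-0.73,0],"dr":[0,0,0.083]},{"xyz":[0.62,-0.73,0],"dr":[0,0,0.083]},{"xyz":[0.62,-0.73,0],"dr":[0,0,0.083]},{"xyz":[0.62,-0.73,0],"dr":[0,0,0.083]}]'
python3 - <<'E'
from h import *
im,d,P=find('wrist',['slidebox1_center'])
cv2.imwrite('pics/g.png',capture('top')[0])
E
```

```text
time_s: 23.65
eef_pos: [0.6422, 0.047, 0.3412]
eef_rot: [[-1.0, -0.003, -0.004], [-0.003, 1.0, 0.0], [0.004, 0.0, -1.0]]
contact_force: [0.7, -0.1, -0.3]
grip_width: 0.0814
finger_force: 0.0
time_s: 25.15
eef_pos: [0.365, -0.2803, 0.3431]
eef_rot: [[-0.967, 0.254, 0.0], [0.254, 0.967, 0.001], [0.0, 0.001, -1.0]]
contact_force: [0.7, -0.1, 0.7]
grip_width: 0.0869
finger_force: 0.0
```

View pics/g.png

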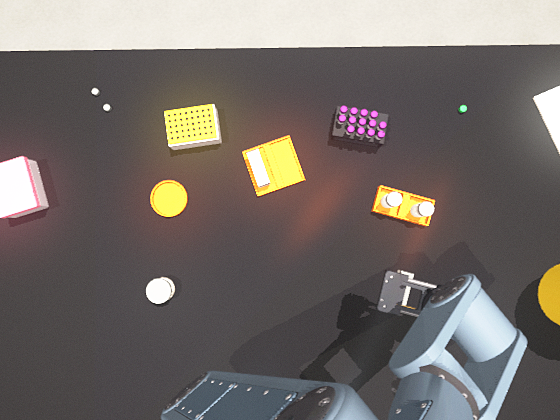

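Box 1 lies flat in the left lane at (259,167). The gripper is over box 2, so I'll go down and grip for longer this time.

```bash
python3 -m crank '[{"xyz":[0.01,-0.02,0.25],"dr":[0,0,0]},{"xyz":[0.01,-0.02,0.5],"dr":[0,0,0]},{"xyz":[0.01,-0.02,0.7],"dr":[0,0,0]},{"xyz":[0.01,-0.02,0.85],"dr":[0,0,0]},{"xyz":[0.01,-0.02,0.97],"dr":[0,0,0]},{"xyz":[0.01,-0.02,0.97],"dr":[0,0,0]},{"xyz":[0.01,-0.02,0.97],"dr":[0,0,0]}]'
python3 -m crank '[{"xyz":[0,0,0],"dr":[0,0,0]},{"xyz":[0,0,0],"dr":[0,0,0]},{"xyz":[0,0,0],"dr":[0,0,0]},{"xyz":[0,0,0],"dr":[0,0,0]},{"xyz":[0,0,0],"dr":[0,0,0]},{"xyz":[0,0,0],"dr":[0,0,0]},{"xyz":[0,0,0],"dr":[0,0,0]},{"xyz":[0,0,0],"dr":[0,0,0]}]' 1
python3 -m crank '[{"xyz":[0,0,0],"dr":[0,0,0]},{"xyz":[0,0,0],"dr":[0,0,0]},{"xyz":[0,0,0],"dr":[0,0,0]},{"xyz":[0,0,0],"dr":[0,0,0]}]'
python3 -m crank '[{"xyz":[0,0,-0.1],"dr":[0,0,0]},{"xyz":[0,0,-0.4],"dr":[0,0,0]},{"xyz":[0,0,-0.8],"dr":[0,0,0]},{"xyz":[0,0,-0.8],"dr":[0,0,0]},{"xyz":[0,0,-0.8],"dr":[0,0,0]}]'
```

```text
time_s: 26.0
eef_pos: [0.362, -0.2839, 0.1978]
eef_rot: [[-0.967, 0.256, -0.0], [0.256, 0.967, 0.0], [0.0, 0.0, -1.0]]
contact_force: [-0.6, -0.3, 0.2]
grip_width: 0.0873
finger_force: 0.0
time_s: 26.8
eef_pos: [0.3617, -0.2842, 0.1977]
eef_rot: [[-0.966, 0.257, -0.0], [0.257, 0.966, 0.0], [0.0, -0.0, -1.0]]
contact_force: [-0.5, 0.5, 0.7]
grip_width: 0.0309
finger_force: 0.0
time_s: 27.2
eef_pos: [0.3617, -0.2841, 0.1977]
eef_rot: [[-0.966, 0.257, -0.0], [0.257, 0.966, 0.0], [0.0, 0.0, -1.0]]
contact_force: [0.0, 0.7, 0.8]
grip_width: 0.0279
finger_force: 30.0
time_s: 27.7
eef_pos: [0.362, -0.2845, 0.3195]
eef_rot: [[-0.966, 0.257, 0.003], [0.257, 0.966, -0.004], [-0.004, -0.003, -1.0]]
contact_force: [0.7, 0.5, -1.3]
grip_width: 0.0276
finger_force: 30.0
```

```bash
python3 -m crank '[{"xyz":[0,0,0],"dr":[0,0,-0.04]},{"xyz":[0,0,0],"dr":[0,0,-0.083]},{"xyz":[0,0,0],"dr":[0,0,-0.083]},{"xyz":[0,0,0],"dr":[0,0,-0.083]}]'
python3 -m crank '[{"xyz":[-0.23,0.2,0],"dr":[0,0,0]},{"xyz":[-0.45,0.4,0],"dr":[0,0,0]},{"xyz":[-0.68,0.59,0],"dr":[0,0,0]},{"xyz":[-0.68,0.59,0],"dr":[0,0,0]}]' >/dev/null
python3 -m crank '[{"xyz":[-0.23,0.2,0],"dr":[0,0,0]},{"xyz":[-0.45,0.4,0],"dr":[0,0,0]},{"xyz":[-0.68,0.59,0],"dr":[0,0,0]},{"xyz":[-0.68,0.59,0],"dr":[0,0,0]}]' >/dev/null
python3 -m crank '[{"xyz":[-0.23,0.2,0],"dr":[0,0,-0.03]},{"xyz":[-0.45,0.4,0],"dr":[0,0,-0.06]},{"xyz":[-0.67,0.59,0],"dr":[0,0,-0.107]},{"xyz":[-0.67,0.59,0],"dr":[0,0,-0.107]},{"xyz":[-0.67,0.59,0],"dr":[0,0,-0.107]},{"xyz":[-0.67,0.59,0],"dr":[0,0,-0.107]},{"xyz":[-0.67,0.59,0],"dr":[0,0,-0.107]},{"xyz":[-0.67,0.59,0],"dr":[0,0,-0.107]}]'
python3 - <<'E'
from h import *
s=monitor.sense();R=np.array(s['eef_rot']);p=np.array(s['eef_pos'])
im,d=capture('wrist');P=(cloud('wrist',d)-p)@R
m=(d>0)&(abs(P[...,0])<.07)&(abs(P[...,1])<.0135)&(P[...,2]>.12)&(P[...,2]<.2)
Q=P[m]
for a in np.arange(-.06,.06,.02):
    q=Q[(Q[:,0]>a)&(Q[:,0]<=a+.02)]
    if len(q)>3: print(round(a,2),len(q),np.round(np.percentile(q[:,2],[5,50,95]),3))
E
```

```text
time_s: 28.1
eef_pos: [0.3614, -0.2838, 0.3163]
eef_rot: [[-1.0, 0.002, -0.002], [0.002, 1.0, 0.003], [0.002, 0.003, -1.0]]
contact_force: [-0.4, 0.3, -0.7]
grip_width: 0.0279
finger_force: 30.0
time_s: 29.7
eef_pos: [0.6652, -0.0197, 0.3177]
eef_rot: [[-0.944, -0.329, -0.001], [-0.329, 0.944, -0.0], [0.001, 0.0, -1.0]]
contact_force: [1.0, 0.2, -1.4]
grip_width: 0.0277
finger_force: 30.0
-0.04 1705 [0.156 0.156 0.157]
-0.02 339 [0.155 0.156 0.157]
0.0 2240 [0.156 0.156 0.157]
0.02 2541 [0.155 0.156 0.157]
0.04 1458 [0.156 0.167 0.192]
```

```bash
python3 -m crank '[{"xyz":[0,0,0.2],"dr":[0,0,0]},{"xyz":[0,0,0.4],"dr":[0,0,0]},{"xyz":[0,0,0.55],"dr":[0,0,0]},{"xyz":[0,0,0.65],"dr":[0,0,0]},{"xyz":[0,0,0.72],"dr":[0,0,0]},{"xyz":[0,0,0.76],"dr":[0,0,0]},{"xyz":[0,0,0.77],"dr":[0,0,0]},{"xyz":[0,0,0.77],"dr":[0,0,0]}]'
python3 -m crank '[{"xyz":[0,0,0],"dr":[0,0,0]},{"xyz":[0,0,0],"dr":[0,0,0]},{"xyz":[0,0,0],"dr":[0,0,0]}]'
```

```text
time_s: 30.55
eef_pos: [0.6663, -0.0185, 0.2029]
eef_rot: [[-0.944, -0.331, 0.001], [-0.331, 0.944, -0.0], [-0.001, -0.001, -1.0]]
contact_force: [0.8, -0.5, -1.4]
grip_width: 0.0279
finger_force: 30.0
time_s: 30.85
eef_pos: [0.6662, -0.0184, 0.2029]
eef_rot: [[-0.944, -0.331, 0.001], [-0.331, 0.944, -0.0], [-0.001, -0.001, -1.0]]
contact_force: [-0.4, -0.1, -0.4]
grip_width: 0.0273
finger_force: 30.0
```

```bash
python3 -m crank '[{"xyz":[0,0,0.01],"dr":[0,0,0]},{"xyz":[0,0,0.01],"dr":[0,0,0]}]'
python3 -m crank '[{"xyz":[0,0,0],"dr":[0,0,0]},{"xyz":[0,0,0],"dr":[0,0,0]},{"xyz":[0,0,0],"dr":[0,0,0]},{"xyz":[0,0,0],"dr":[0,0,0]},{"xyz":[0,0,0],"dr":[0,0,0]}]' -0.06
python3 -m crank '[{"xyz":[0,0,-0.2],"dr":[0,0,0]},{"xyz":[0,0,-0.5],"dr":[0,0,0]},{"xyz":[0,0,-0.9],"dr":[0,0,0]},{"xyz":[0,0,-0.9],"dr":[0,0,0]},{"xyz":[0,0,-0.9],"dr":[0,0,0]}]'
python3 -m crank '[{"xyz":[0,0,0],"dr":[0,0,0.04]},{"xyz":[0,0,0],"dr":[0,0,0.08]},{"xyz":[0,0,0],"dr":[0,0,0.107]},{"xyz":[0,0,0],"dr":[0,0,0.107]},{"xyz":[0,0,0],"dr":[0,0,0.107]}]' -1
python3 -m crank '[{"xyz":[0.68,0.66,0],"dr":[0,0,0]},{"xyz":[0.68,0.66,0],"dr":[0,0,0]},{"xyz":[0.68,0.66,0],"dr":[0,0,0]},{"xyz":[0.68,0.66,0],"dr":[0,0,0]}]' >/dev/null
python3 -m crank '[{"xyz":[0.68,0.66,0],"dr":[0,0,0]},{"xyz":[0.68,0.66,0],"dr":[0,0,0]},{"xyz":[0.68,0.66,0],"dr":[0,0,0]},{"xyz":[0.68,0.66,0],"dr":[0,0,0]}]' >/dev/null
python3 -m crank '[{"xyz":[0.68,0.65,0],"dr":[0,0,0]},{"xyz":[0.68,0.65,0],"dr":[0,0,0]},{"xyz":[0.68,0.65,0],"dr":[0,0,0]},{"xyz":[0.68,0.65,0],"dr":[0,0,0]},{"xyz":[0.68,0.65,0],"dr":[0,0,0]},{"xyz":[0.68,0.65,0],"dr":[0,0,0]},{"xyz":[0.68,0.65,0],"dr":[0,0,0]}]'
python3 - <<'E'
from h import *
cv2.imwrite('pics/i.png',capture('top')[0])
E
```

```text
time_s: 31.05
eef_pos: [0.666, -0.0184, 0.2008]
eef_rot: [[-0.944, -0.331, 0.0], [-0.331, 0.944, -0.0], [-0.0, -0.0, -1.0]]
contact_force: [0.2, -0.1, 0.0]
grip_width: 0.0279
finger_force: 30.0
time_s: 31.55
eef_pos: [0.666, -0.0184, 0.2008]
eef_rot: [[-0.944, -0.331, 0.0], [-0.331, 0.944, -0.0], [-0.0, -0.0, -1.0]]
contact_force: [-0.6, 1.0, 0.6]
grip_width: 0.0454
finger_force: 0.0
time_s: 32.05
eef_pos: [0.6666, -0.0185, 0.3388]
eef_rot: [[-0.944, -0.331, 0.006], [-0.331, 0.944, -0.001], [-0.005, -0.003, -1.0]]
contact_force: [0.2, -0.6, 0.8]
grip_width: 0.0461
finger_force: 0.0
time_s: 32.55
eef_pos: [0.6655, -0.0184, 0.3338]
eef_rot: [[-1.0, -0.003, -0.004], [-0.003, 1.0, 0.001], [0.004, 0.001, -1.0]]
contact_force: [-0.4, -0.1, -0.0]
grip_width: 0.0785
finger_force: 0.0
time_s: 34.05
eef_pos: [0.3614, 0.2761, 0.3357]
eef_rot: [[-1.0, 0.001, 0.001], [0.001, 1.0, 0.0], [-0.001, 0.0, -1.0]]
contact_force: [-0.8, -0.6, -1.0]
grip_width: 0.0871
finger_force: 0.0
```

View pics/i.png

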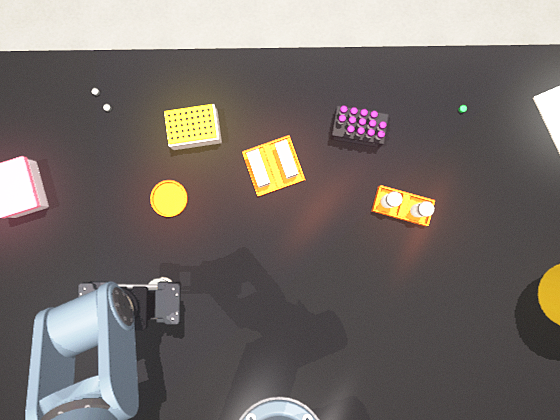

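Both boxes lie in their lanes, at (259,167) and (287,157), and the gripper is above the jar.

```bash
python3 -m crank '[{"xyz":[0.01,0.01,0.25],"dr":[0,0,0]},{"xyz":[0.01,0.01,0.5],"dr":[0,0,0]},{"xyz":[0.01,0.01,0.7],"dr":[0,0,0]},{"xyz":[0.01,0.01,0.82],"dr":[0,0,0]},{"xyz":[0.01,0.01,0.92],"dr":[0,0,0]},{"xyz":[0.01,0.01,0.92],"dr":[0,0,0]},{"xyz":[0.01,0.01,0.92],"dr":[0,0,0]}]'
python3 -m crank '[{"xyz":[0,0,0],"dr":[0,0,0]},{"xyz":[0,0,0],"dr":[0,0,0]},{"xyz":[0,0,0],"dr":[0,0,0]},{"xyz":[0,0,0],"dr":[0,0,0]},{"xyz":[0,0,0],"dr":[0,0,0]},{"xyz":[0,0,0],"dr":[0,0,0]},{"xyz":[0,0,0],"dr":[0,0,0]},{"xyz":[0,0,0],"dr":[0,0,0]}]' 1
python3 -m crank '[{"xyz":[0,0,-0.1],"dr":[0,0,0]},{"xyz":[0,0,-0.4],"dr":[0,0,0]},{"xyz":[0,0,-0.7],"dr":[0,0,0]},{"xyz":[0,0,-0.7],"dr":[0,0,0]},{"xyz":[0,0,-0.7],"dr":[0,0,0]}]'
```

```text
time_s: 34.8
eef_pos: [0.3589, 0.2779, 0.1977]
eef_rot: [[-1.0, 0.0, -0.0], [0.0, 1.0, -0.0], [0.0, -0.0, -1.0]]
contact_force: [0.9, -0.6, -0.1]
grip_width: 0.087
finger_force: 0.0
time_s: 35.6
eef_pos: [0.3583, 0.2784, 0.1981]
eef_rot: [[-1.0, -0.001, 0.0], [-0.001, 1.0, 0.0], [-0.0, 0.0, -1.0]]
contact_force: [-1.4, -0.6, 5.4]
grip_width: 0.0562
finger_force: 30.0
time_s: 36.1
eef_pos: [0.3582, 0.2784, 0.3034]
eef_rot: [[-1.0, -0.001, 0.002], [-0.001, 1.0, 0.001], [-0.002, 0.001, -1.0]]
contact_force: [-0.3, -0.2, -0.3]
grip_width: 0.0561
finger_force: 30.0
```

```bash
python3 -m crank '[{"xyz":[-0.24,-0.015,0],"dr":[0,0,0]},{"xyz":[-0.48,-0.03,0],"dr":[0,0,0]},{"xyz":[-0.72,-0.045,0],"dr":[0,0,0]},{"xyz":[-0.72,-0.045,0],"dr":[0,0,0]}]'
python3 -m crank '[{"xyz":[-0.24,-0.015,0],"dr":[0,0,0]},{"xyz":[-0.48,-0.03,0],"dr":[0,0,0]},{"xyz":[-0.72,-0.045,0],"dr":[0,0,0]},{"xyz":[-0.72,-0.045,0],"dr":[0,0,0]},{"xyz":[-0.72,-0.045,0],"dr":[0,0,0]},{"xyz":[-0.72,-0.045,0],"dr":[0,0,0]},{"xyz":[-0.72,-0.045,0],"dr":[0,0,0]}]'
python3 - <<'E'
from h import *
s=monitor.sense();R=np.array(s['eef_rot']);p=np.array(s['eef_pos'])
im,d=capture('wrist');P=(cloud('wrist',d)-p)@R
m=(d>0)&(abs(P[...,0])<.05)&(abs(P[...,1])<.026)&(P[...,2]>.12)&(P[...,2]<.2)
Q=P[m]
for a in np.arange(-.05,.05,.01):
    q=Q[(Q[:,0]>a)&(Q[:,0]<=a+.01)]
    if len(q)>3: print(round(a,2),len(q),np.round(np.percentile(q[:,2],[5,50,95]),3))
T=Q[abs(Q[:,2]-np.median(Q[:,2]))<.005];print(T.min(0),T.max(0),np.linalg.lstsq(np.c_[T[:,:2],np.ones(len(T))],T[:,2],rcond=None)[0])
E
```

```text
time_s: 36.5
eef_pos: [0.4709, 0.2713, 0.301]
eef_rot: [[-1.0, 0.002, 0.004], [0.002, 1.0, 0.001], [-0.004, 0.001, -1.0]]
contact_force: [-0.3, -0.3, -0.8]
grip_width: 0.056
finger_force: 30.0
time_s: 37.2
eef_pos: [0.5726, 0.2652, 0.3017]
eef_rot: [[-1.0, -0.002, -0.003], [-0.002, 1.0, -0.001], [0.003, -0.001, -1.0]]
contact_force: [-0.1, 0.5, -0.6]
grip_width: 0.0566
finger_force: 30.0
-0.03 930 [0.148 0.149 0.15 ]
-0.02 852 [0.149 0.149 0.15 ]
0.0 2047 [0.148 0.149 0.15 ]
0.01 2711 [0.149 0.15  0.179]
0.02 3235 [0.149 0.158 0.189]
[-0.02983215 -0.025994    0.14731282] [0.0282351  0.02598399 0.15468564] [ 0.01371021 -0.00120852  0.1495094 ]
```

```bash
python3 -m crank '[{"xyz":[-0.01,0,0.2],"dr":[0,0,0]},{"xyz":[-0.01,0,0.4],"dr":[0,0,0]},{"xyz":[-0.01,0,0.52],"dr":[0,0,0]},{"xyz":[-0.01,0,0.6],"dr":[0,0,0]},{"xyz":[-0.01,0,0.64],"dr":[0,0,0]},{"xyz":[-0.01,0,0.66],"dr":[0,0,0]},{"xyz":[-0.01,0,0.66],"dr":[0,0,0]},{"xyz":[-0.01,0,0.66],"dr":[0,0,0]}]'
python3 -m crank '[{"xyz":[0,0,0],"dr":[0,0,0]},{"xyz":[0,0,0],"dr":[0,0,0]},{"xyz":[0,0,0],"dr":[0,0,0]}]'
```

```text
time_s: 38.05
eef_pos: [0.5761, 0.2651, 0.2047]
eef_rot: [[-1.0, -0.001, 0.002], [-0.001, 1.0, 0.0], [-0.002, 0.0, -1.0]]
contact_force: [0.0, 0.7, -1.7]
grip_width: 0.056
finger_force: 30.0
time_s: 38.35
eef_pos: [0.5759, 0.265, 0.2041]
eef_rot: [[-1.0, -0.001, 0.001], [-0.001, 1.0, 0.0], [-0.001, 0.0, -1.0]]
contact_force: [0.3, 0.4, -1.3]
grip_width: 0.0562
finger_force: 30.0
```

Lower 3 mm, release, retreat and look.

```bash
python3 -m crank '[{"xyz":[0,0,0.01],"dr":[0,0,0]},{"xyz":[0,0,0.02],"dr":[0,0,0]},{"xyz":[0,0,0.02],"dr":[0,0,0]},{"xyz":[0,0,0.02],"dr":[0,0,0]}]'
python3 -m crank '[{"xyz":[0,0,0],"dr":[0,0,0]},{"xyz":[0,0,0],"dr":[0,0,0]},{"xyz":[0,0,0],"dr":[0,0,0]},{"xyz":[0,0,0],"dr":[0,0,0]},{"xyz":[0,0,0],"dr":[0,0,0]},{"xyz":[0,0,0],"dr":[0,0,0]}]' -1
python3 -m crank '[{"xyz":[0,0,-0.1],"dr":[0,0,0]},{"xyz":[0,0,-0.3],"dr":[0,0,0]},{"xyz":[0,0,-0.6],"dr":[0,0,0]},{"xyz":[0,0,-0.95],"dr":[0,0,0]},{"xyz":[0,0,-0.95],"dr":[0,0,0]},{"xyz":[0,0,-0.95],"dr":[0,0,0]}]'
python3 -m crank '[{"xyz":[0.9,0,-0.4],"dr":[0,0,0]},{"xyz":[0.9,0,-0.4],"dr":[0,0,0]},{"xyz":[0.9,0,-0.4],"dr":[0,0,0]},{"xyz":[0.9,0,-0.4],"dr":[0,0,0]},{"xyz":[0.9,0,-0.4],"dr":[0,0,0]},{"xyz":[0.9,0,-0.4],"dr":[0,0,0]}]'
python3 - <<'E'
from h import *
im=capture('top')[0];b=capture('scene')[0]
cv2.imwrite('pics/j.png',cv2.resize(im[80:320,120:480],None,fx=2,fy=2)); cv2.imwrite('pics/k.png',cv2.resize(b[100:370,130:480],None,fx=2,fy=2))
for cam in('top','scene'):
    im,d=capture(cam);P=cloud(cam,d)
    m=(d>0)&(P[...,2]>.03)&(P[...,2]<.1)&(P[...,0]>.3)&(P[...,0]<.8)&(abs(P[...,1])<.38)
    n,L=cv2.connectedComponents(m.astype(np.uint8))
    for i in range(1,n):
        Q=P[L==i]
        if len(Q)<60: continue
        zt=np.percentile(Q[:,2],95);T=Q[Q[:,2]>zt-.008]
        c,wh,a=cv2.minAreaRect((T[:,:2]*1000).astype(np.float32))
        print(cam,len(Q),'zt',round(zt,3),np.round(c),np.round(wh),round(a,1))
E
```

```text
time_s: 38.75
eef_pos: [0.5758, 0.265, 0.2012]
eef_rot: [[-1.0, -0.001, 0.0], [-0.001, 1.0, 0.0], [-0.0, 0.0, -1.0]]
contact_force: [-0.9, -1.0, 4.3]
grip_width: 0.0563
finger_force: 30.0
time_s: 39.35
eef_pos: [0.5758, 0.265, 0.2006]
eef_rot: [[-1.0, -0.001, -0.0], [-0.001, 1.0, -0.0], [0.0, -0.0, -1.0]]
contact_force: [0.1, -0.2, 0.6]
grip_width: 0.0858
finger_force: 0.0
time_s: 39.95
eef_pos: [0.576, 0.2651, 0.3464]
eef_rot: [[-1.0, -0.001, 0.005], [-0.001, 1.0, 0.001], [-0.005, 0.001, -1.0]]
contact_force: [-0.3, -0.3, -0.3]
grip_width: 0.0873
finger_force: 0.0
time_s: 40.55
eef_pos: [0.4416, 0.2649, 0.4024]
eef_rot: [[-1.0, -0.001, -0.0], [-0.001, 1.0, -0.0], [0.0, -0.0, -1.0]]
contact_force: [0.2, -0.0, -0.2]
grip_width: 0.0873
finger_force: 0.0
top 1911 zt 0.066 [744. 205.] [ 80. 113.] 8.1
top 1609 zt 0.084 [ 743. -188.] [107.  58.] 79.8
top 464 zt 0.047 [665. -17.] [84. 29.] 19.2
top 454 zt 0.048 [644.  49.] [85. 29.] 19.4
top 511 zt 0.054 [576. 265.] [56. 54.] 89.6
top 241 zt 0.086 [ 567. -256.] [31. 33.] 0.7
top 263 zt 0.086 [ 545. -326.] [33. 31.] 89.8
scene 478 zt 0.084 [ 558. -292.] [108.  32.] 71.7
scene 1374 zt 0.082 [ 744. -189.] [110.  57.] 79.6
scene 545 zt 0.044 [667. -17.] [87. 32.] 18.3
scene 602 zt 0.044 [645.  48.] [87. 30.] 19.2
scene 4184 zt 0.063 [745. 204.] [ 79. 114.] 7.8
scene 974 zt 0.052 [578. 265.] [57. 57.] 58.5
```

View pics/j.png

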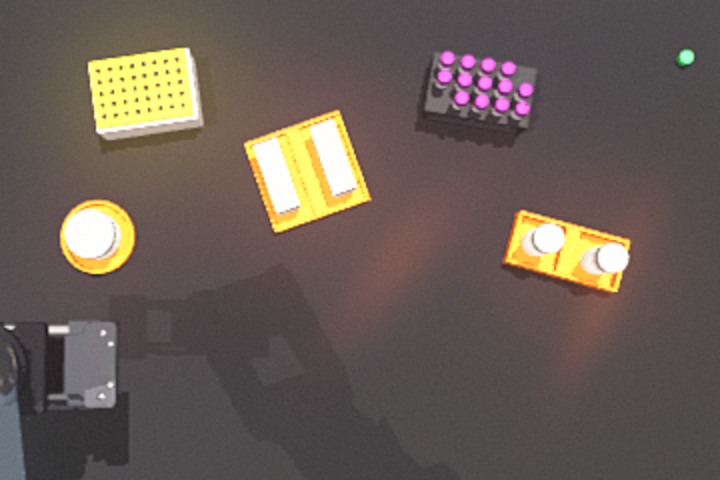

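View pics/k.png

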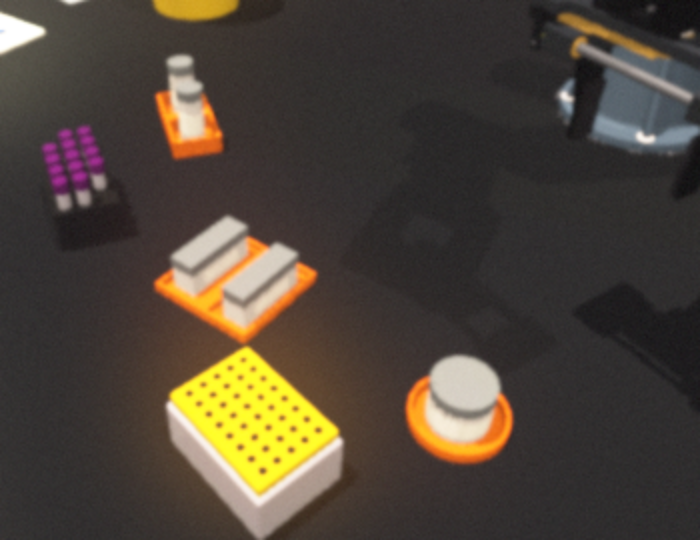

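Both crops show the pots upright in the rack (crop 1: (547,238) and (607,257)). The boxes are flat with lids up in the two lanes ((275,175) and (333,157)), and the jar is upright in the dish at (95,236). The tip box and tube rack haven't moved, and the measured heights fit: 84, 44 and 52 mm.

```bash
python3 -c "
from rig import job;print(job.close_job())"
```

```text
the job is handed in; nothing more can be done
None
```

Job handed in: both pots are upright in the rack, both slide boxes are flat with lids up in the tray lanes, and the jar is upright in the dish; nothing was knocked over, the tip box and tube rack were not moved, and it took about 41 s of the 128 s allowed.

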